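Clear the drain stand, then press the round flask down in its sprung ring and hold it

TASK

Take hold of the wooden scraper block and wipe all four steel chips off the drain stand's plate with it (not with the fingers), then put the scraper back down on the bench, off the stand. Then set the round metal flask upright in the stand's sprung ring cradle, press it down until the ring is fully home on its stop, and finish while still holding the flask pressed down there. Do not disturb the other things on the bench.

Things in the scene. Friction and masses are not known exactly. Their poses are not given: they have to be found in the camera images.
- stand: Drain stand fixed to the bench: a bare dark steel plate 160 (its x) x 240 (its y) x 20 mm high, with a grey round barrel (90 mm across, top 48 mm above the bench) at local (0, +65 mm) carrying the sprung ring cradle; the other half (negative y) is bare plate, with the chips on it. Origin: centre of the plate's underside, on the bench; z up. It differs in place and yaw from start to start.
- wipe_area (a point): Middle of the bare half of the plate, on its upper face, at local (+10, -60, +20 mm) of the stand; same axes as the stand. All chips start within 45 mm of it along x and 35 mm along y. The near and far long edges of the plate lie at local x = -80 and +80 mm of the stand. The bench just beyond both long edges is free.
- cradle_seat (a point): Centre of the steel ring's upper rim; moves with the ring. Ring 74 mm outside, 48 mm inside diameter, 14 mm deep; the upper rim is 78 mm above the bench at rest, 53 mm when down on its stop. Properly seated, the flask's round bottom hangs about 11 mm below this point. z up.
- cradle_ring (a joint): How far the sprung ring is pressed down (m): 0 at rest, 0.025 at its solid stop. It slides straight down. The spring pushes up with about 5.6 N at the top and 14.4 N at the stop (350 N/m); the flask's own weight does not sink it.
- flask: Round metal flask: a ball 64 mm in diameter with a straight upright neck 26 mm in diameter (from 61 to 104 mm above its bottom), a 32 mm lip (104 to 112 mm) and a 20 mm rubber stopper (to 116 mm). About 0.22 kg, heavy at the bottom. Origin: lowest point of the ball; z along the neck. It stands neck up in the cork ring, its lowest point about 9 mm above the bench. The neck can be gripped from above from any side.
- rest: Fixed cork ring in which the flask stands at the start: 84 mm outside, 48 mm inside, 20 mm high. Origin: centre of its underside, on the bench.
- scraper: Wooden scraper block standing on its sole: foot 26 (its x) x 100 (its y) x 20 mm high, and above it an upright grip board 22 (x) x 60 (y) mm rising to 90 mm. About 0.14 kg. Origin: centre of the sole; z up. Grip the board across its 22 mm; wipe along its x, the long side of the foot leading. It and the flask may start on either side of the stand.
- chip0: Loose steel chip (offcut), 18 x 10 x 6 mm, lying on the bare half of the plate. Origin: centre of its underside as it starts.
- chip1: Loose steel chip (offcut), 14 x 14 x 6 mm, lying on the bare half of the plate. Origin: centre of its underside as it starts.
- chip2: Loose steel chip (offcut), 16 x 12 x 7 mm, lying on the bare half of the plate. Origin: centre of its underside as it starts.
- chip3: Loose steel chip (offcut), 17 x 11 x 6 mm, lying on the bare half of the plate. Origin: centre of its underside as it starts.
- glue: Bystander, leave alone: white glue bottle, 60 mm across, 150 high. Its place varies a few cm.
- tape: Bystander, leave alone: roll of paper tape lying flat, 100 mm across, 24 high. Its place varies a few cm.
- hammer: Bystander, leave alone: hammer lying on the bench. Its place varies a few cm.
- bin: Bystander, leave alone: small yellow open bin, 160 x 110 x 70 mm. Its place varies a few cm.
- jar: Bystander, leave alone: clear screw-top jar, 70 mm across, 90 high. Its place varies a few cm.
- carton: Bystander, leave alone: cardboard carton, 140 x 100 x 80 mm. Its place varies a few cm.
- tin: Bystander, leave alone: small empty open steel tin, 56 mm across, 40 high. Its place varies a few cm.
There are look-alikes about, which are no part of the job. Leave any red or turquoise look-alike of the scraper alone.

How it is judged:
By the outcome, as a careful person would: the job done as asked, in the order asked, and still so for the second after the job is handed in, while the arm keeps its last pose, push and grip.
It also fails if it takes over 64 s, if anything falls off the work surface, if the arm or the gripper's body presses on something with over 40 N, if the wrist force passes 120 N, or if a joint passes its speed limit or range.

ROBOT

A 7-joint arm with a two-finger parallel gripper is mounted at the origin on the work surface. World frame = base frame: x ahead of the robot, y to its left, z up, the work surface at z = 0. Lengths are in m, angles in rad, forces in N, time in s.
With the tool pointing down it reaches from about 0.425 to 0.875 m from the base axis. Payload 4.7 kg.
Tool frame: the origin (TCP) lies midway between the tips of the shut fingers; the grasp point (between the pads) lies 19 mm behind it (hold_point_z is the distance from the TCP to the grasp point, in m); y points along the fingers, x is the direction in which the jaws open and shut, and the axes are right-handed (so a half turn about y gives the same grasp; the last joint's range is limited). The gripper opens to 87 mm and grips with 3 to 60 N. Pads are 19 mm wide; open, the fingers measure 117 mm over their backs; the gripper's body (75 mm by 190 mm) begins 51 mm behind the grasp point.
Start: joints at [0.014, 0.321, -0.07, 1.45, 0.023, 1.371, -0.057], TCP at [0.65, -0, 0.223] pointing down, gripper open.
Joint ranges: [-2.86, 2.86], [-0.3, 2.09], [-1.38, 1.24], [0.06, 2.45], [-1.56, 4.7], [0.09, 2.05], [-2.69, 2.69]. Speed limits (rad/s): [2.57, 2.57, 3.14, 3.14, 3.14, 3.14, 3.14].

INTERFACE

Orientations are given as [roll, pitch, yaw] about the fixed x, y, z axes, in that order (R = Rz(yaw) Ry(pitch) Rx(roll)).
In Python, from station import goto, move_linear, move_j, ungrasp, close_gripper, wait, solve_ik, grab_frame, camera_params, PlanningError, sign_off, current_clock, current_joint_pos, current_joint_velocities, current_effort, current_ee_pos, current_tcp_rot, current_contact_force, current_ft_torque, current_width, hold_point_z gives the robot as it stands. Calls block until the motion is done:
- goto(position, orientation): joint-space move of the TCP to a pose.
- move_linear(position, v=0.15, ori=None, until_force=None): straight line of the TCP; ori=None keeps the orientation; v is the mean speed in m/s. With until_force (N) it stops when the force on the tool has changed by that much, and returns True; else False.
- move_j(angles): joint-space move.
- ungrasp() and close_gripper(grip_force=None): open the fingers fully, or close them until they stop; grip_force is the grip in N (None keeps the last).
- wait(seconds).
- solve_ik(position, orientation): joint angles nearest the present ones, or None.
- grab_frame(name): name is "scene" or "side" or "wrist"; returns (picture, depth): 384x512x3 uint8, red, green, blue; 384x512 float32, m along the optical axis (not along the pixel's ray), 0 where there is no reading.
- camera_params(name): a dict with "mtx" (3x3 intrinsics, pixels), "cam_to_world" (4x4, takes a point from camera to world coordinates); the wrist camera has in their place "hand_eye" (4x4, takes a point from camera to tool coordinates, whose origin is the TCP and whose axes are the tool frame's). Camera axes: x right, y up, looking along -z (the intrinsics and any distortion apply to the point x, -y, -z); pixel columns grow to the right and rows downward; lengths in m; the calibration is good to about 2 mm. A picture is of the moment at which its call begins: read the wrist's pose just before it. camera_params takes no time and is no camera call.
A pose or a line that the arm cannot do raises PlanningError and nothing moves.
- sign_off(): hands the job in, once; it reports no verdict.
Readings, each from a call of its own:
- current_clock(): time.
- current_joint_pos(): joint angles.
- current_joint_velocities(): joint speeds.
- current_effort(): joint torques, N m.
- current_ee_pos(): TCP position.
- current_tcp_rot(): TCP orientation.
- current_contact_force(): force on the tool from outside, world axes, zero at the start.
- current_ft_torque(): the same for the moment, N m.
- current_width(): finger opening in m.
Only numpy, scipy, OpenCV 4.12 (cv2) and the standard library are available. Lean on these libraries where they do the work, as an engineer would, in place of code of your own. Each camera call takes 0.05 s, during which the arm holds its last target. There are 200 camera calls.

## Working session

There is one attempt and no reset: what is moved stays moved. The work goes in short steps, each a Python script; the robot and the scene stay as the last script left them, time stands still between calls to the robot, and variables do not carry over. Pictures are saved under pics/ and viewed, about 8 in all and at most 12, crops included, and the job is handed in when it is done.

```bash
ls; mkdir -p pics
cat > h.py <<'E'
import numpy as np, cv2
from station import *
def world(name,d,pts,T=None):
    p=camera_params(name);K=np.array(p['mtx']);M=np.array(p['cam_to_world']) if name!='wrist' else T@np.array(p['hand_eye'])
    out=[]
    for u,v in pts:
        z=d[int(round(v)),int(round(u))]
        c=np.array([(u-K[0,2])/K[0,0]*z,-(v-K[1,2])/K[1,1]*z,-z,1]);out.append((M@c)[:3])
    return np.array(out)
def cloud(name,d,T=None):
    p=camera_params(name);K=np.array(p['mtx']);M=np.array(p['cam_to_world']) if name!='wrist' else T@np.array(p['hand_eye'])
    v,u=np.mgrid[:d.shape[0],:d.shape[1]]
    c=np.stack([(u-K[0,2])/K[0,0]*d,-(v-K[1,2])/K[1,1]*d,-d,np.ones_like(d)],-1)
    return (c@M.T)[...,:3]
E
python3 - <<'E'
from h import *
for n in('scene','side'):
    im,d=grab_frame(n);np.savez('f_'+n,im=im,d=d)
    cv2.imwrite(f'pics/{n}0.png',cv2.resize(im[...,::-1],(800,600),interpolation=cv2.INTER_CUBIC))
    print(camera_params(n))
print(current_tcp_rot(),hold_point_z)
E
```

```text
pics
{'mtx': array([[481.66936316,   0.        , 252.21523148],
       [  0.        , 481.66936316, 194.9513552 ],
       [  0.        ,   0.        ,   1.        ]]), 'cam_to_world': array([[-0.83315276, -0.31768615,  0.45269415,  1.23055654],
       [ 0.55290414, -0.46013301,  0.69467592,  1.12115132],
       [-0.01238939,  0.82906763,  0.55901107,  0.95551674],
       [ 0.        ,  0.        ,  0.        ,  1.        ]])}
{'mtx': array([[447.97903684,   0.        , 257.30648263],
       [  0.        , 447.97903684, 195.27128107],
       [  0.        ,   0.        ,   1.        ]]), 'cam_to_world': array([[ 0.83334627,  0.36388841, -0.41607597, -0.14075017],
       [-0.55240816,  0.57478866, -0.6037079 , -0.89743223],
       [ 0.01947344,  0.73294149,  0.68001291,  1.14142859],
       [ 0.        ,  0.        ,  0.        ,  1.        ]])}
[-1.57090297e+00  1.73277198e-03 -2.02386155e-05] 0.0187
```

View pics/scene0.png

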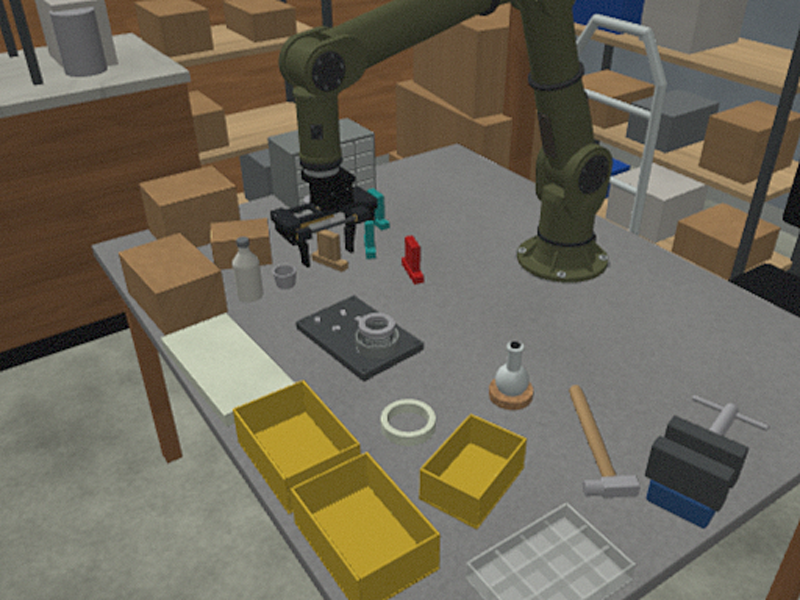

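View pics/side0.png

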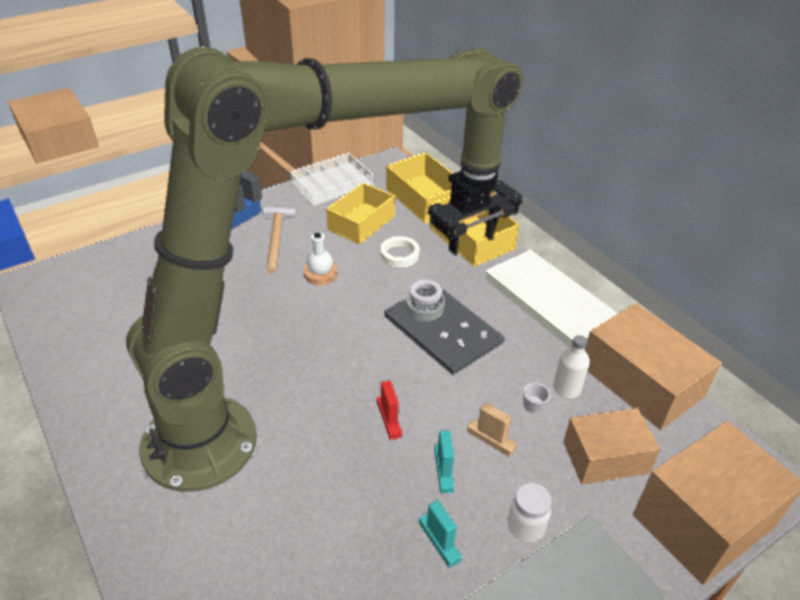

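The scene view shows the stand at (360,337) with its chips at (318–343,313–330), the flask at (512,375) and the wooden scraper at (330,250), partly under the gripper. The side view shows the stand at (445,328), the chips at (445–484,325–343), the scraper at (492,428), the flask at (319,262), and the red and turquoise decoys to the left of the scraper.

Run:
```python
from h import *
S=1.5625
C={}
for n in('scene','side'):
    f=np.load(f'f_{n}.npz');im,d=f['im'],f['d'];P=cloud(n,d);C[n]=(im,P)
    W=lambda pts:world(n,d,[(u/S,v/S) for u,v in pts]).round(3).tolist()
    if n=='side':
        print('bench',W([(350,350)]),'chips',W([(445,335),(464,325),(484,335),(461,343)]),'scr',W([(492,410),(470,425),(510,447)]),'fl',W([(318,240),(319,262)]),'tin',W([(537,392)]))
    else: print('bench',W([(450,450)]),'chips',W([(318,320),(337,328),(343,313)]),'ring',W([(376,320)]),'fl',W([(515,346),(512,378)]))
c0=W
for n in C:
    im,P=C[n]
    # plate: dark pixels z 12..28mm near stand
    m=(abs(P[...,2]-.02)<.006)&(im.max(-1)<75)&(P[...,0]>.45)&(P[...,0]<.85)&(abs(P[...,1])<.25)
    m=cv2.morphologyEx(m.astype(np.uint8),cv2.MORPH_OPEN,np.ones((3,3)))
    k,l,s,_=cv2.connectedComponentsWithStats(m)
    i=1+s[1:,4].argmax(); q=P[l==i]
    r=cv2.minAreaRect(q[:,:2].astype(np.float32)*1000);print(n,'plate',len(q),q[:,2].mean(),r)
    # ring: z 70..84
    cx,cy=r[0][0]/1000,r[0][1]/1000
    m=(P[...,2]>.07)&(P[...,2]<.084)&(np.hypot(P[...,0]-cx,P[...,1]-cy)<.13);q=P[m]
    if len(q)>5: print('ring',len(q),cv2.minEnclosingCircle(q[:,:2].astype(np.float32)*1000),q[:,2].max())
    # scraper: wood colour
    m=(P[...,2]>.006)&(P[...,2]<.1)&(np.hypot(P[...,0]-world('side',np.load('f_side.npz')['d'],[(492/S,410/S)])[0,0],P[...,1]-world('side',np.load('f_side.npz')['d'],[(492/S,410/S)])[0,1])<.085)&(im[...,0]>im[...,2].astype(int)+35)
    q=P[m];print('scr',len(q))
    t=q[q[:,2]>.084]; 
    for nm,t in(('top',q[q[:,2]>.085]),('foot',q[(q[:,2]>.015)&(q[:,2]<.024)]),('all',q)):
        if len(t)>5: print(nm,len(t),cv2.minAreaRect(t[:,:2].astype(np.float32)*1000),t[:,2].max())
    m=(np.hypot(P[...,0]-.6,P[...,1]-.25)<.2)&(P[...,2]>.108)&(P[...,2]<.13);q=P[m];print('fl top',len(q),q.mean(0),q.min(0),q.max(0))
```

```text
bench [[0.652, 0.4, 0.036]] chips [[0.646, -0.075, 0.028], [0.625, -0.032, 0.024], [0.586, -0.073, 0.024]] ring [[0.568, 0.036, 0.061]] fl [[0.453, 0.328, 0.126], [0.461, 0.336, 0.061]]
bench [[0.379, 0.058, -0.004]] chips [[0.57, -0.04, 0.024], [0.621, -0.042, 0.031], [0.639, -0.092, 0.031], [0.583, -0.081, 0.027]] scr [[0.484, -0.302, 0.092], [0.464, -0.269, 0.023], [0.499, -0.351, 0.02]] fl [[0.441, 0.305, 0.121], [0.435, 0.296, 0.062]] tin [[0.637, -0.275, 0.019]]
scene plate 108 0.021153530664024162 ((603.2828369140625, -79.91978454589844), (94.40592956542969, 43.37928009033203), 69.7962875366211)
ring 63 ((589.7080078125, 40.74635314941406), 26.978294372558594) 0.08304841323647105
scr 235
top 46 ((488.5626220703125, -300.4197082519531), (22.506303787231445, 50.925594329833984), 16.779329299926758) 0.09470993558272722
foot 58 ((490.3480224609375, -303.62054443359375), (23.369842529296875, 98.19190979003906), 18.812559127807617) 0.02390282737524574
all 235 ((492.3354187011719, -315.1390075683594), (37.807647705078125, 124.9798812866211), 8.552413940429688) 0.09470993558272722
fl top 86 [0.4494952  0.32416353 0.12040345] [0.43202477 0.30566331 0.10803172] [0.46201806 0.33597828 0.12776605]Traceback (most recent call last):
  File "<stdin>", line 17, in <module>
ValueError: attempt to get argmax of an empty sequence
```

Run:
```python
from h import *
from scipy.spatial.transform import Rotation as R
f=np.load('f_side.npz');P=cloud('side',f['d']);im=f['im']
print(im[int(350/1.5625),int(450/1.5625)],P[int(350/1.5625),int(450/1.5625)])
m=(abs(P[...,2]-.02)<.012)&(np.hypot(P[...,0]-.6,P[...,1]+.01)<.17)&(im.max(-1)<95)
m=cv2.morphologyEx(m.astype(np.uint8),cv2.MORPH_OPEN,np.ones((3,3)));q=P[m>0]
print('plate',len(q),cv2.minAreaRect(q[:,:2].astype(np.float32)*1000))
m=(P[...,2]>.072)&(P[...,2]<.09)&(np.hypot(P[...,0]-.6,P[...,1]+.01)<.13);q=P[m];print('ring',len(q),cv2.minEnclosingCircle(q[:,:2].astype(np.float32)*1000))
m=(np.hypot(P[...,0]-.45,P[...,1]-.32)<.08)&(P[...,2]>.108)&(P[...,2]<.135);q=P[m];print('fl',len(q),q.min(0),q.max(0))
t0=current_clock()
def shot(n):
    p=current_ee_pos();r=current_tcp_rot();T=np.eye(4);T[:3,:3]=R.from_euler('xyz',r).as_matrix();T[:3,3]=p
    im,d=grab_frame('wrist');np.savez('f_'+n,im=im,d=d,T=T);cv2.imwrite(f'pics/{n}.png',cv2.resize(im[...,::-1],(800,600),interpolation=cv2.INTER_CUBIC));print(n,p,r)
print(camera_params('wrist'))
goto([.56,-.02,.33],[-np.pi/2,0,0]);shot('w1')
goto([.47,-.27,.30],[-np.pi/2,0,.32]);shot('w2')
print(current_clock()-t0,current_clock(),current_joint_pos())
```

```text
[93 95 99] [ 0.55618302 -0.07785435  0.01712866]
plate 50 ((512.8384399414062, -13.794784545898438), (8.570582389831543, 163.45860290527344), 5.90345573425293)
ring 165 ((584.2664184570312, 62.19314956665039), 39.34223556518555)
fl 52 [0.42915455 0.30272295 0.10803204] [0.45889206 0.33641057 0.12818437]
{'mtx': array([[324.42288984,   0.        , 254.28196461],
       [  0.        , 324.42288984, 196.39811341],
       [  0.        ,   0.        ,   1.        ]]), 'hand_eye': array([[ 9.99999774e-01,  1.87080421e-04, -6.46481044e-04,
         5.97072381e-04],
       [-6.72566190e-04,  2.43081218e-01, -9.70005706e-01,
        -1.61848446e-01],
       [-2.43216759e-05,  9.70005921e-01,  2.43081289e-01,
         6.60351198e-02],
       [ 0.00000000e+00,  0.00000000e+00,  0.00000000e+00,
         1.00000000e+00]])}
w1 [ 0.56018109 -0.01976681  0.32904952] [-1.57060951e+00  2.04392550e-04  1.49401750e-04]
w2 [ 0.47108548 -0.26836702  0.29911045] [-1.56921077e+00  3.80716051e-04  3.21938146e-01]
1.7667 1.8667 [ 0.34333045  0.06303833  0.13219165  1.60272092 -0.00905452  1.4772942
  0.79907802]
```

View pics/w1.png

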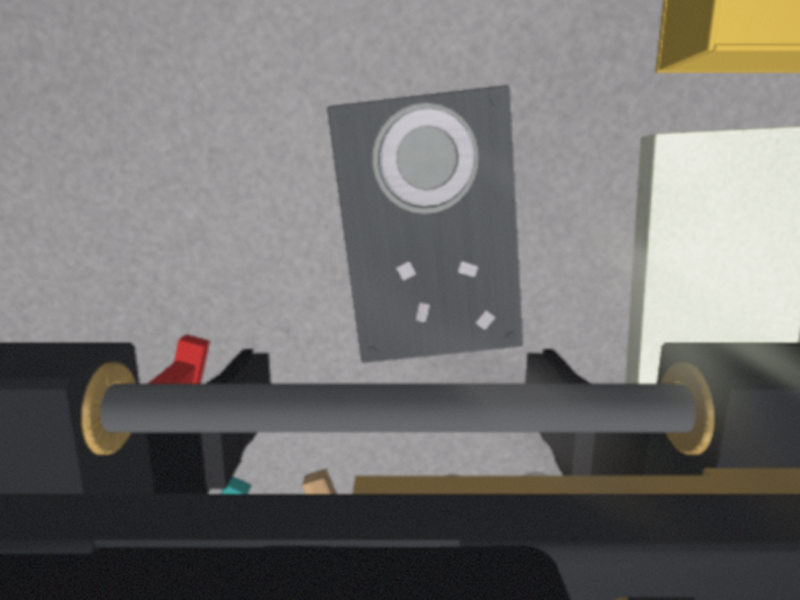

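View pics/w2.png

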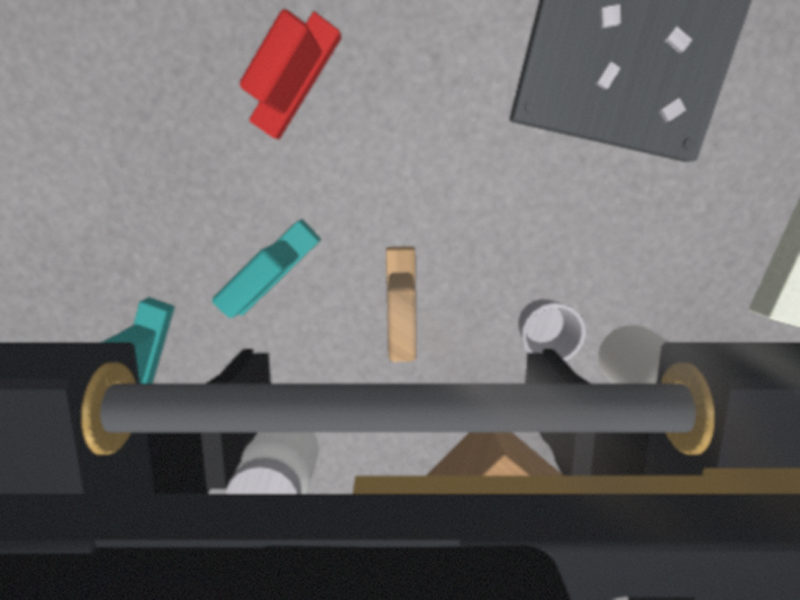

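w1 shows the plate corners at (328,105), (508,86), (522,346) and (361,361), the ring centre at (427,157), and chips at (406,271), (468,269), (423,313) and (486,320). In w2 the scraper is nearly aligned with the tool: board top centre at about (402,325) and far foot end at (400,247). The tin is at (552,330) and a turquoise decoy at (267,270).

```bash
cat >> h.py <<'E'
def onz(T,pts,z,name='wrist'):
    p=camera_params(name);K=np.array(p['mtx']);M=T@np.array(p['hand_eye']) if name=='wrist' else np.array(p['cam_to_world'])
    o=[]
    for u,v in pts:
        u/=1.5625;v/=1.5625
        r=M[:3,:3]@np.array([(u-K[0,2])/K[0,0],-(v-K[1,2])/K[1,1],-1]);o.append(M[:3,3]+r*(z-M[2,3])/r[2])
    return np.array(o)
E
python3 - <<'E'
from h import *
f=np.load('f_w1.npz');T=f['T']
c=onz(T,[(328,105),(508,86),(522,346),(361,361)],.02);print(c.round(4).tolist(),[np.linalg.norm(c[i]-c[i-1]).round(4) for i in range(4)])
ctr=c.mean(0);ey=(c[0]+c[1]-c[2]-c[3]);ey/=np.linalg.norm(ey);ex=(c[1]+c[2]-c[0]-c[3]);ex/=np.linalg.norm(ex)
yaw=(np.arctan2(ex[1],ex[0])+np.arctan2(ey[1],ey[0])-np.pi/2)/2;print('stand',ctr,np.degrees(yaw),ex,ey)
ring=onz(T,[(427,157)],.078)[0];print('ring',ring,'expected',ctr[:2]+.065*np.array([-np.sin(yaw),np.cos(yaw)]))
ch=onz(T,[(406,271),(468,269),(423,313),(486,320)],.026);R2=np.array([[np.cos(yaw),-np.sin(yaw)],[np.sin(yaw),np.cos(yaw)]])
print('chips local',((ch-ctr)[:,:2]@R2).round(4).tolist())
f=np.load('f_w2.npz');T=f['T']
t=onz(T,[(388,290),(415,290),(415,361),(390,361)],.09);ft=onz(T,[(387,247),(414,247)],.02)
print('top',t.round(4).tolist(),t.mean(0)); print('foot',ft.round(4).tolist())
d=t[0]+t[1]-t[2]-t[3];print(np.degrees(np.arctan2(d[1],d[0]))-90)
print('tin',onz(T,[(552,325)],.04),'red,turq',onz(T,[(250,128)],.02),onz(T,[(318,240)],.02))
for n,pt in(('scene',[(516,343)]),('side',[(318,235)])): print(n,onz(None,pt,.124,n))
p=t.mean(0)
for z in(.07,.2):print(solve_ik([p[0],p[1],z],[-np.pi/2,0,.33]))
E
```

```text
[[0.5006, 0.1092, 0.02], [0.6565, 0.1247, 0.02], [0.6828, -0.1114, 0.02], [0.5253, -0.1269, 0.02]] [np.float64(0.2374), np.float64(0.1567), np.float64(0.2375), np.float64(0.1583)]
stand [ 0.59128881 -0.00108882  0.02      ] 5.892860157406295 [9.95168646e-01 9.81802727e-02 3.52492727e-16] [-0.1071548   0.99424235  0.        ]
ring [0.58415181 0.06336393 0.078     ] expected [0.58461535 0.0635677 ]
chips local [[-0.0257, -0.0326], [0.0317, -0.0366], [-0.0137, -0.0744], [0.0454, -0.0874]]
top [[0.4695, -0.2835, 0.09], [0.4887, -0.2771, 0.09], [0.5069, -0.3303, 0.09], [0.4886, -0.3364, 0.09]] [ 0.48843735 -0.30682064  0.09      ]
foot [[0.4603, -0.262, 0.02], [0.4826, -0.2546, 0.02]]
19.348108591561257
tin [[ 0.61607406 -0.27847149  0.04      ]] red,turq [[ 0.3225473  -0.20443734  0.02      ]] [[ 0.40154722 -0.27518204  0.02      ]]
scene [[0.44294543 0.31949425 0.124     ]]
side [[0.44816474 0.31827161 0.124     ]]
[ 0.38294978  0.28895906  0.15261677  1.81621781 -0.05024879  1.04014505
  0.88477771]
[ 0.37545863  0.17617122  0.15728968  1.6765871  -0.02856737  1.29107348
  0.86824195]
```

```bash
cat >> h.py <<'E'
from scipy.spatial.transform import Rotation as R
C0=np.array([.5913,-.0011]);YAW=np.radians(5.9)
def loc(x,y,z): 
    c,s=np.cos(YAW),np.sin(YAW);return [C0[0]+c*x-s*y,C0[1]+s*x+c*y,z]
def shot(n):
    p=current_ee_pos();r=current_tcp_rot();T=np.eye(4);T[:3,:3]=R.from_euler('xyz',r).as_matrix();T[:3,3]=p
    im,d=grab_frame('wrist');np.savez('f_'+n,im=im,d=d,T=T);cv2.imwrite(f'pics/{n}.png',cv2.resize(im[...,::-1],(800,600),interpolation=cv2.INTER_CUBIC));print(n,p,r)
H=-np.pi/2
def st(m): print(m,round(float(current_clock()),2),np.round(current_ee_pos(),4),np.round(current_contact_force(),1),round(float(current_width()),4),flush=True)
E
python3 - <<'E'
from h import *
o=[H,0,.337]
goto([.488,-.3065,.13],o);move_linear([.488,-.3065,.042],v=.12);st('at')
close_gripper(45);st('closed')
move_linear([.488,-.3065,.16],v=.2);st('lift')
goto(loc(-.063,-.062,.12),[H,0,YAW]);move_linear(loc(-.063,-.062,.072),v=.12);st('above')
print(move_linear(loc(-.063,-.062,.055),v=.02,until_force=4));st('down')
E
```

```text
at 3.48 [ 0.4888 -0.3069  0.043 ] [ 0.6 -0.2  0.4] 0.087
closed 4.55 [ 0.4879 -0.3065  0.0419] [ 0.3  0.4 -1. ] 0.0217
lift 5.29 [ 0.4872 -0.306   0.1587] [-0.1  0.  -0.9] 0.0221
above 6.81 [ 0.5352 -0.0701  0.0722] [ 0.  -0.2 -1.6] 0.0218
True
down 7.38 [ 0.5352 -0.0692  0.0618] [0.5 0.2 3.4] 0.0223
```

Run:
```python
from h import *
for x in(-.02,.03,.065,.092): move_linear(loc(x,-.062,.0617),v=.08);st(x)
move_linear(loc(.092,-.062,.15),v=.15)
goto([.56,-.02,.36],[H,0,0]);wait(.2);shot('w3');st('')
```

```text
-0.02 8.08 [ 0.5784 -0.0646  0.0618] [1.7 0.6 1.7] 0.022
0.03 8.86 [ 0.6269 -0.0599  0.0619] [-1.8 -0.7  4.6] 0.0218
0.065 9.45 [ 0.6627 -0.0562  0.0619] [-0.3  0.   3.2] 0.0217
0.092 9.94 [ 0.6897 -0.0531  0.0611] [ 3.1  0.5 -1.5] 0.0217
w3 [ 0.56005147 -0.02022282  0.357806  ] [-1.57093273e+00  3.59308152e-03 -3.06825786e-04]
 11.92 [ 0.5601 -0.0202  0.3582] [-0.4 -0.2 -0.6] 0.0218
```

View pics/w3.png

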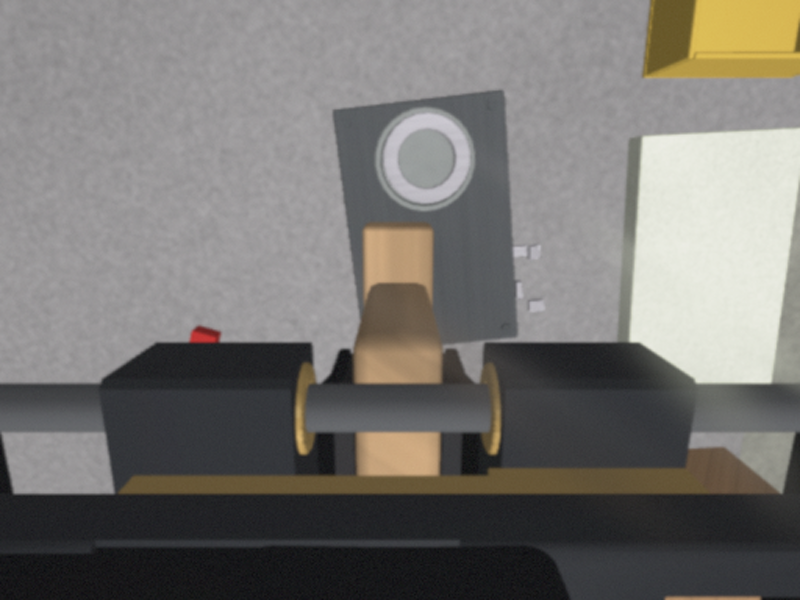

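All four chips lie on the bench beyond the far edge, at (520,252), (535,252), (519,290) and (536,306), and the visible plate is clear. Next I put the scraper back, then look again at the plate edge and at the flask.

Run:
```python
from h import *
o=[H,0,.337];p=[.488,-.3065]
goto(p+[.14],o);move_linear(p+[.06],v=.15)
print(move_linear(p+[.038],v=.03,until_force=3));st('down')
ungrasp();st('open');move_linear(p+[.16],v=.25)
goto([.60,-.07,.25],[H,0,0]);wait(.1);shot('w4')
goto([.445,.24,.30],[H,0,0]);wait(.2);shot('w5');st('')
a=cv2.imread('pics/w4.png');b=cv2.imread('pics/w5.png')
cv2.imwrite('pics/w45.png',np.hstack([a[:450,200:600],b[:450,200:600]]))
```

```text
True
down 14.57 [ 0.4879 -0.3065  0.0418] [-0.7  1.1  3. ] 0.0216
open 15.82 [ 0.4871 -0.3059  0.041 ] [0.6 0.1 0.6] 0.0869
w4 [ 0.59912877 -0.0724311   0.24896242] [-1.57164956  0.00188567 -0.00319473]
w5 [0.44572931 0.23886262 0.29964259] [-1.57116955e+00  5.16534329e-04 -2.36493824e-03]
 19.24 [0.4456 0.2391 0.2997] [-0.2 -0.3 -0.2] 0.0868
```

View pics/w45.png

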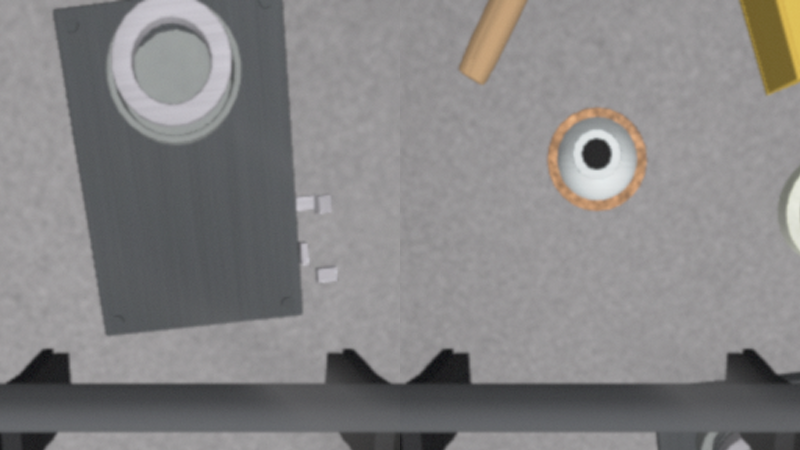

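The plate is bare and all four chips lie clear on the bench. The flask stopper is at w5 (397,154), the cork ring centre at (398,159), and the cradle ring in w4 at about (371,60).

Run:
```python
from h import *
T5=np.load('f_w5.npz')['T'];T4=np.load('f_w4.npz')['T']
t=onz(T5,[(397,154)],.125)[0];c=onz(T5,[(397,159)],.02)[0];r=onz(T4,[(371,60)],.078)[0];print(t,c,r)
x,y=(t[:2]+c[:2])/2
assert np.hypot(*(t-c)[:2])<.006
goto([x,y,.16],[H,0,0]);move_linear([x,y,.076],v=.12);st('at')
close_gripper(50);st('closed');T=current_ee_pos()
move_linear([x,y,.105],v=.08);move_linear([x,y,.20],v=.2);st('lift')
rx,ry=.5845,.0634
goto([rx,ry,.20],[H,0,0]);wait(.2);st('over')
im,d=grab_frame('scene');cv2.imwrite('pics/s2.png',cv2.resize(im[160:260,180:320,::-1],(700,500),interpolation=cv2.INTER_CUBIC))
im,d=grab_frame('side');cv2.imwrite('pics/s3.png',cv2.resize(im[130:250,210:350,::-1],(700,600),interpolation=cv2.INTER_CUBIC))
```

```text
[0.44645551 0.32077922 0.125     ] [0.44641089 0.32170728 0.02      ] [0.58419356 0.06361075 0.078     ]
at 20.78 [0.4472 0.3216 0.077 ] [0.1 0.  0.2] 0.0868
closed 21.77 [0.4463 0.3212 0.076 ] [-0.6 -0.   0.3] 0.0301
lift 22.91 [0.4458 0.3207 0.1987] [-0.7  0.3 -3.5] 0.0303
over 24.23 [0.5841 0.0655 0.2   ] [-0.5  0.1 -2. ] 0.0299
```

View pics/s2.png

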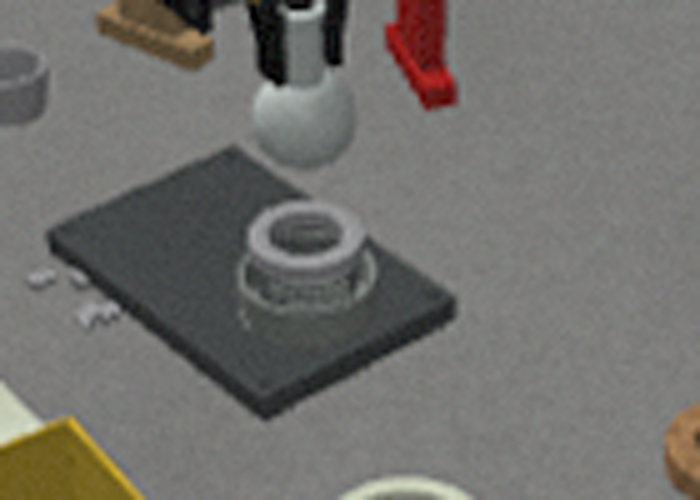

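View pics/s3.png

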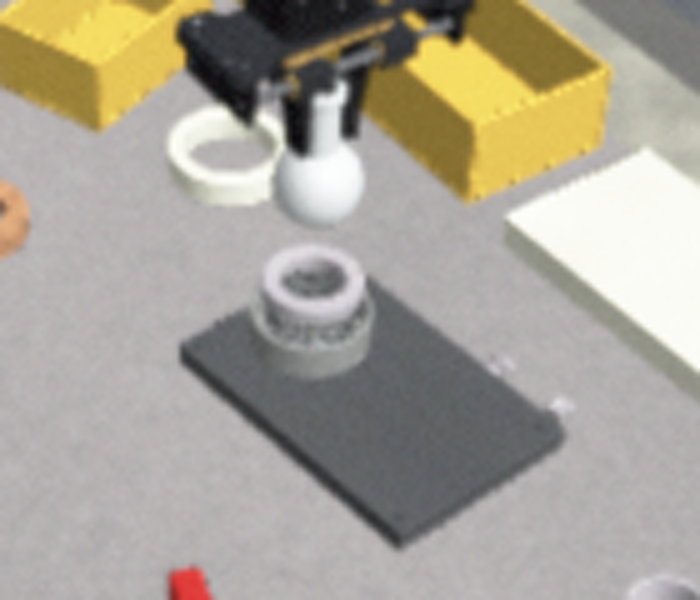

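The side crop shows the flask roughly upright over the ring, possibly leaning slightly. The grip width of 30 mm is more than the 26 mm neck, so I measure the ball and neck before lowering.

```bash
cat >> h.py <<'E'
from scipy.optimize import least_squares
def flaskfit():
    p=current_ee_pos();N=[]
    for n in('scene','side'):
        im,d=zip(*[grab_frame(n) for _ in range(6)])
        im=np.mean(im,0);d=np.median(d,0);P=cloud(n,d)
        br=(im.min(-1)>120)&(np.ptp(im,axis=-1)<30)&(np.hypot(P[...,0]-p[0],P[...,1]-p[1])<.05)
        ball=P[br&(P[...,2]>p[2]-.063)&(P[...,2]<p[2]-.012)]
        s=least_squares(lambda c:np.linalg.norm(ball-c,axis=1)-.032,[p[0],p[1],p[2]-.035],loss='soft_l1',f_scale=.002).x
        neck=P[br&(P[...,2]>p[2]+.002)&(P[...,2]<p[2]+.034)]
        # axis through ball centre: fit tilt so that neck pts lie 13 mm from axis
        def g(a):
            u=np.array([a[0],a[1],1]);u/=np.linalg.norm(u);w=neck-s;return np.linalg.norm(w-np.outer(w@u,u),axis=1)-.013
        a=least_squares(g,[0,0],loss='soft_l1',f_scale=.002).x
        print(n,'ball',len(ball),s.round(4),'rel TCP',(s-p).round(4),'neck',len(neck),'tilt deg',np.degrees(a).round(1),flush=True)
E
python3 - <<'E'
from h import *
flaskfit();st('')
E
```

```text
scene ball 87 [0.5834 0.0621 0.1658] rel TCP [-0.0009 -0.0025 -0.0343] neck 0 tilt deg [0. 0.]
side ball 183 [0.5845 0.0619 0.1651] rel TCP [ 0.0002 -0.0027 -0.035 ] neck 46 tilt deg [ 1.  -0.3]
 24.93 [0.5845 0.0634 0.2   ] [-0.2 -0.5 -2.8] 0.0299
```

The ball centre is where it should be relative to the TCP, the tilt is about 1° and the flask is over the ring. I lower it and press.

Run:
```python
from h import *
close_gripper(60);r=[.5845,.0634]
move_linear(r+[.145],v=.15);wait(.2);st('pre')
print(move_linear(r+[.126],v=.02,until_force=4));st('touch')
z=current_ee_pos()[2]
for k in range(14):
    zt=z-.003*(k+1);hit=move_linear(r+[zt],v=.03);f=current_contact_force();st(f'{zt:.4f}')
    if f[2]>20 or abs(f[0])>15 or abs(f[1])>15: break
wait(.3);st('hold')
```

```text
pre 25.87 [0.5855 0.0635 0.1465] [ 0.  -0.5 -2.9] 0.0299
True
touch 26.51 [0.5841 0.0635 0.1323] [-0.2  0.   2.6] 0.0301
0.1293 26.76 [0.5845 0.0635 0.1295] [-0.4  0.3  3.8] 0.0296
0.1263 27.01 [0.5845 0.0635 0.1265] [-1.4  0.   5.2] 0.0298
0.1233 27.26 [0.5845 0.0635 0.1237] [-1.5  0.2  5.2] 0.0295
0.1203 27.51 [0.5846 0.0635 0.1209] [-2.4  0.5  7.6] 0.0294
0.1173 27.76 [0.5847 0.0635 0.1181] [-3.3  1.6  8.2] 0.0298
0.1143 28.01 [0.5847 0.0636 0.1153] [-3.8  0.   8.5] 0.0299
0.1113 28.26 [0.5848 0.0636 0.1125] [-3.   0.1 10. ] 0.0301
0.1083 28.51 [0.5848 0.0636 0.1097] [-4.4  0.9  9.5] 0.0299
0.1053 28.76 [0.5852 0.0638 0.1083] [-5.7 -0.1 16.2] 0.0297
0.1023 29.01 [0.5859 0.064  0.108 ] [-9.4  0.3 28.3] 0.0299
hold 29.31 [0.5859 0.064  0.108 ] [-9.7 -0.3 28.5] 0.0301
```

Run:
```python
from h import *
move_linear([.5835,.0632,.1032],v=.02);wait(.3);st('adj')
flaskfit();wait(.3);st('')
for n,a in(('scene',(150,250,170,330)),('side',(130,250,200,360))):
    im,d=grab_frame(n);P=cloud(n,d);m=(np.abs(np.hypot(P[...,0]-.5845,P[...,1]-.0634)-.033)<.005)&(P[...,2]>.035)&(P[...,2]<.1);print(n,np.percentile(P[m][:,2],[50,75,90]))
    cv2.imwrite(f'pics/e_{n}.png',cv2.resize(im[a[0]:a[1],a[2]:a[3],::-1],(400,300),interpolation=cv2.INTER_CUBIC))
    cv2.imwrite(f'pics/ef_{n}.png',cv2.resize(im[...,::-1],(400,300)))
g=cv2.imread
cv2.imwrite('pics/e.png',np.vstack([np.hstack([g('pics/e_scene.png'),g('pics/e_side.png')]),np.hstack([g('pics/ef_scene.png'),g('pics/ef_side.png')])]))
```

```text
adj 29.86 [0.5852 0.0638 0.1081] [-6.9  0.9 24.2] 0.0297
scene ball 179 [0.5867 0.0657 0.0682] rel TCP [ 0.0014  0.0019 -0.0399] neck 0 tilt deg [0. 0.]
side ball 326 [0.582  0.058  0.0645] rel TCP [-0.0032 -0.0058 -0.0436] neck 43 tilt deg [2.8 3.8]
 30.76 [0.5852 0.0638 0.1081] [-7.7 -0.4 24.5] 0.0299
scene [0.06168763 0.07804278 0.08573519]
side [0.06834707 0.08086288 0.08733791]
```

View pics/e.png

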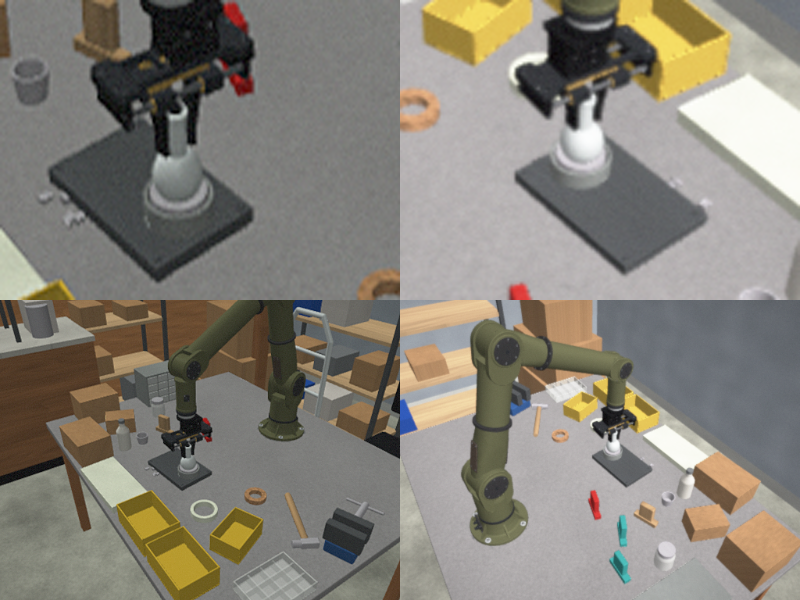

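The final views show the ring down in the barrel with the flask upright and gripped, the chips on the bench, the scraper standing in its place and the other things where they were. The force rose sharply at TCP z = 0.108, about 25 mm below first touch, which matches the stop.

```bash
python3 -c "
from h import *
st('final');sign_off()"
```

```text
final 30.86 [0.5852 0.0638 0.1081] [-7.6 -0.1 23.8] 0.0303
the job is handed in; nothing more can be done
```

I wiped all four chips off the plate with the wooden scraper in one pass and stood the scraper back at its starting spot on the bench. I then seated the flask in the sprung ring, pressed it down and handed the job in at 30.9 s, still holding it down.

**Checks that agreed:**
- **Chips:** a close picture after the wipe showed the plate bare and all four chips on the bench beyond the far edge.
- **Ring on its stop:** the flask first touched the ring at a tool height of about 132 mm. The force then rose slowly over about 25 mm and climbed steeply at 108 mm. That puts the flask bottom at about 41 mm, against 42 mm expected. The final push was about 24 N, above the spring's 14.4 N at the stop.
- **Other things:** the last overview pictures showed no visible change, and the scraper was standing.

**Checks that were off:**
- **Grip width:** it read 30 mm on the nominally 26 mm neck. I found no cause, and there was no sign of slip.
- **Sideways force:** about 8 N remained along x at the end.
- **Flask tilt:** a fit before lowering gave about 1°. Repeated when seated, it gave about 3–4°, and the two cameras' ball positions disagreed by several millimetres. I put that down to the ring's points mixing into the fit, since the pictures show the flask upright.
- **Ring height:** the camera depth reading around the ring (62–68 mm median) was also mixed with the flask, so I did not use it.

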